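Clamp a marker with three clicks of a ratchet lever and hold

TASK

Take the marker pen out of the slanted rest and stand it upright in the bore of the pen clamp, cap up and all the way down, and let go of it. Then press the clamp's springy ratchet lever down from its home position by exactly three clicks, not going on to a fourth, so that the jaw closes snugly on the marker. Finish while still holding the lever down at the third click: do not let it spring back.

Things in the scene. Friction and masses are not known exactly. Their poses are not given: they have to be found in the camera images.
- marker_center (a point): Middle (half length, half thickness) of a loose marker pen, 135 long, 17 thick, 14 to 28 g, white barrel with a red cap. Its y axis runs along the pen to the cap end. It lies cap up in a grey open trough leaning about 30 deg from vertical; its lowest 80 mm lie between the trough's side walls (27 mm over the walls), the top 55 mm (cap) are free. It lifts straight out.
- socket (a point): Centre of the floor of the pen clamp's upright round bore: 22 mm wide, 40 mm deep, slightly chamfered mouth, in a 60 x 60 mm metal block whose top is 40 mm above this point. Axes of the clamp: x away from the robot, y to its left (towards the lever), z up. On the block two jaws stand 20 mm higher, at y -11 to -25 mm (fixed) and y +18 mm on (sliding). The clamp is fixed.
- lever_hinge (a point): Hinge axis of the ratchet lever, at x +30, y +120, z +67 mm from the socket point in the clamp's axes (same axes). The axis runs along y. A 96 mm toothed wheel turns with the lever there, between two cheeks.
- lever_grip (a point): Centre of the lever's grip, a black bar 18 mm thick and 44 mm long along the clamp's y, 95 mm from the hinge axis on the robot's side. At home it is raised 0.45 rad above the level of the hinge; it is pressed down about the hinge.
- lever (a joint): Lever angle in rad, 0 at home (sprung up), growing as it is pressed down, stop at 0.85. Teeth crests at 0.1, 0.3, 0.5, 0.7; after each it drops into a notch with a click: first 0.2, second 0.4, third 0.6, fourth 0.8. At the grip it pushes up about 7 N on a crest, falls to 3 to 5 N just before a notch and steps to 10 to 12 N just after. Let go, it springs home. At 0.6 the sliding jaw reaches the marker.
There are look-alikes about, which are no part of the job. Of the things that look like the part that bears marker_center, the larger one is meant.

How it is judged:
By the outcome, as a careful person would: the job done as asked, in the order asked, and still so for the second after the job is handed in, while the arm keeps its last pose, push and grip.
It also fails if it takes over 72 s, if anything falls off the work surface, if the arm or the gripper's body presses on something with over 40 N, if the wrist force passes 120 N, or if a joint passes its speed limit or range.

ROBOT

A 6-joint arm with a two-finger parallel gripper is mounted at the origin on a cart in front of the work surface, level with it; the furniture and walls round the work are solid. World frame = base frame: x ahead of the robot, y to its left, z up, the work surface at z = 0. Lengths are in m, angles in rad, forces in N, time in s.
With the tool pointing down it reaches from about 0.375 to 0.925 m from the base axis. Payload 5.7 kg.
Tool frame: the origin (TCP) lies at the very end of the fingers, on their centre line; the grasp point (between the pads) lies 19 mm behind it; z points along the fingers, x is the direction in which the jaws open and shut, and the axes are right-handed (so a half turn about z gives the same grasp; the last joint's range is limited). The gripper opens to 88 mm and grips with 3 to 60 N. Pads are 20 mm wide; open, the fingers measure 115 mm over their backs; the gripper's body (75 mm by 178 mm) begins 61 mm behind the grasp point.
Start: joints at [-1.235, 0.359, 1.51, -0, 1.272, -0.115], TCP at [0.261, -0.54, 0.223] pointing down, gripper open.
Joint ranges: [-2.97, 2.97], [-1.01, 2.36], [0.21, 2.38], [-0.96, 4.11], [0.2, 2.71], [-2.98, 2.98]. Speed limits (rad/s): [2.39, 2.39, 3.14, 3.14, 3.14, 3.14].

INTERFACE

Orientations are given as a rotation vector (axis times angle).
In Python, from workcell import r gives the robot as it stands. The module is installed in compiled form; this text tells all that it offers.
- The arm moves only by the tool arm_command, never from a script. Its arguments are lists of equal length, an entry for each row: "delta_rot": the turn, a rotation vector about the tool's x, y, z in rad, a list of three; "translation": the shift along the tool's x, y, z in m, a list of three; "hand": the closure, from -1 (fully open) to 1 (shut). In form: {"delta_rot": [[wx, wy, wz], ...], "translation": [[dx, dy, dz], ...], "hand": [hand, ...]}. A call has 1 to 10 rows; each row is the pose to reach, as a shift and turn from the pose measured when the call began, along the tool's axes at that moment; what a row does not reach only later rows make up. A row lasts 1/8 s, in which the tool goes at most 62.5 mm and 10.7 degrees, less where a joint would pass 70% of its speed; a pose out of reach is approached as far as the arm can. A call with a gripper value outside its range is refused whole. The fingers move at their own pace and stop on an object; "force" is the grip in N (left out, the last holds). Time passes only in rows, so rows that repeat a pose let the fingers close. It gives the time, the measured TCP pose, the force and the opening at its end, in the units of the state.
- r.read_state(): the state, without advancing time (a new reading comes with each control period).
- r.snapshot(name): name is "scene" or "top" or "wrist"; returns a dict with "pixels" (480x640x3 uint8, red, green, blue), "vfov" (degrees; the focal length in pixels is half the picture's height over the tangent of half this angle, whatever the lens; pixels are square), "cx", "cy" (the principal point, pixels), "k1" (the pictures are not rectified: a ray, as slopes to the right and down, at radius r is drawn at 1 + k1 r^2 times it, then the intrinsics apply), "view" (4x4, takes a point from world to camera coordinates); the wrist camera has in their place "hand_eye" (4x4, takes a point from camera to tool coordinates, whose origin is the TCP and whose axes are the tool frame's). Camera axes: x right, y down, z forward; pixel columns grow to the right and rows downward; lengths in m; the calibration is good to about 2 mm. A picture is of the moment at which its call begins: read the wrist's pose just before it. There is no depth.
- r.hand_in(): hands the job in, once; it reports no verdict.
The state is a dict: "time": time; "joint_pos": joint angles; "joint_velocities": joint speeds; "tau": joint torques, N m; "tool_pos": TCP position; "tcp_rot": TCP orientation; "ft_force": force on the tool from outside, world axes, zero at the start; "wrist_torque": the same for the moment, N m; "width": finger opening in m.
Only numpy, scipy, OpenCV 4.12 (cv2) and the standard library are available. Lean on these libraries where they do the work, as an engineer would, in place of code of your own. Each camera call takes 0.05 s, during which the arm holds its last target.

## Working session

There is one attempt and no reset: what is moved stays moved. The work goes in short steps, Python scripts to look and compute and a tool call to move; the robot and the scene stay as the last step left them, time stands still between calls to the robot, and variables do not carry over. Pictures are saved under pics/ and viewed, and the job is handed in when it is done.

Besides the shell and the picture viewer there is one more tool, called after "Emit:" as name(argument=value, ...) on one line, values as JSON. arm_command: Moves the arm, as the interface text tells. Its arguments: {"type":"object","properties":{"delta_rot":{"type":"array","items":{"type":"array","items":{"type":"number"}}},"translation":{"type":"array","items":{"type":"array","items":{"type":"number"}}},"hand":{"type":"array","items":{"type":"number"}},"force":{"type":"number"}},"required":["delta_rot","translation","hand"]}

```bash
mkdir -p pics
python3 - <<'E'
from workcell import r
import cv2
s=r.read_state()
for k,v in s.items(): print(k,v)
for n in ["scene","top","wrist"]:
    d=r.snapshot(n); cv2.imwrite(f"pics/{n}0.png",d["pixels"][:,:,::-1])
    print(n,{k:v for k,v in d.items() if k!="pixels"})
E
```

```text
time 0.0
joint_pos [-1.23513583e+00  3.59525777e-01  1.51139349e+00 -7.83357754e-06
  1.27248518e+00 -1.15102853e-01]
joint_velocities [-1.68339900e-03  2.17126178e-03  3.41481249e-04  1.05286384e-04
 -8.02799817e-05  1.19348415e-03]
tau [-1.22796529e-03 -5.15374053e+01 -2.70721900e+01  6.72858604e-02
  3.49113951e-02 -1.04512756e-04]
tool_pos [ 0.26115962 -0.5394407   0.22181204]
tcp_rot [-2.66074974e+00  1.66821265e+00  2.22818977e-03]
ft_force [ 0.35458727 -0.16720916 -0.25305282]
wrist_torque [ 0.00336862 -0.01675855 -0.01079888]
width 0.08802706162052636
scene {'vfov': 48.599113033345056, 'cx': 315.84218526063626, 'cy': 237.1203367893061, 'k1': -0.06598536795394173, 'view': array([[-8.01219648e-01, -5.98370022e-01, -6.26761012e-04,
         4.74889437e-01],
       [-3.77073079e-01,  5.05714979e-01, -7.75930572e-01,
         2.12334549e-01],
       [ 4.64610556e-01, -6.21454485e-01, -6.30818004e-01,
         9.31577215e-01],
       [ 0.00000000e+00,  0.00000000e+00,  0.00000000e+00,
         1.00000000e+00]])}
top {'vfov': 57.670188919946604, 'cx': 318.4207239943921, 'cy': 240.45278121871596, 'k1': -0.08273253369779734, 'view': array([[ 0.01614788, -0.99984837, -0.00651725,  0.06820281],
       [-0.99546367, -0.01546515, -0.09387709,  0.49250064],
       [ 0.09376207,  0.0080036 , -0.99556246,  0.90815295],
       [ 0.        ,  0.        ,  0.        ,  1.        ]])}
wrist {'vfov': 70.6966880011761, 'cx': 317.02985079528247, 'cy': 235.63979657569047, 'k1': -0.02326585205529541, 'hand_eye': array([[ 9.99999711e-01, -1.20811933e-04,  7.50203930e-04,
         3.40247568e-05],
       [-7.50883934e-05,  9.66736929e-01,  2.55772758e-01,
        -6.98967710e-02],
       [-7.56150245e-04, -2.55772741e-01,  9.66736641e-01,
        -1.62326255e-01],
       [ 0.00000000e+00,  0.00000000e+00,  0.00000000e+00,
         1.00000000e+00]])}
```

View pics/scene0.png

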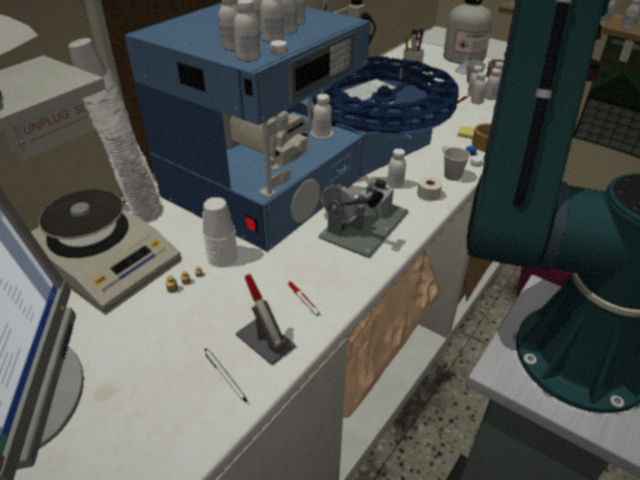

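View pics/top0.png

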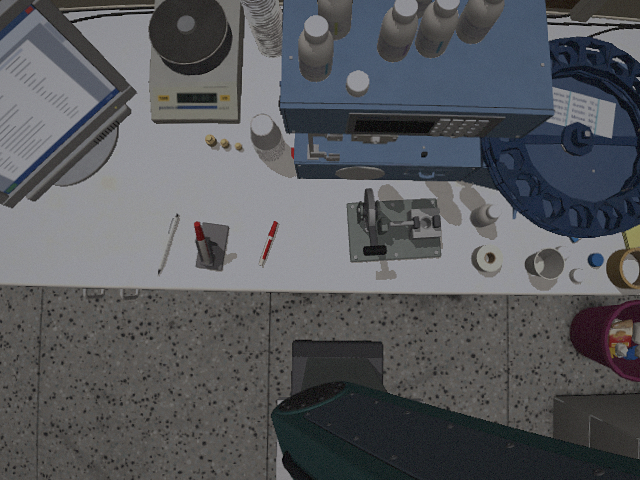

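View pics/wrist0.png

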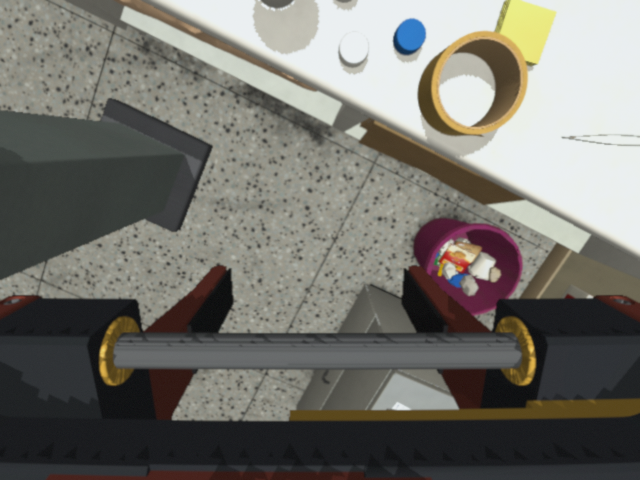

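```bash
cat > h.py <<'E'
import numpy as np, cv2
from scipy.spatial.transform import Rotation as R
def K(d):
    f=240/np.tan(np.radians(d["vfov"])/2); return np.array([[f,0,d["cx"]],[0,f,d["cy"]],[0,0,1]])
def c2w(d,st=None):
    if "view" in d: return np.linalg.inv(d["view"])
    T=np.eye(4);T[:3,:3]=R.from_rotvec(st["tcp_rot"]).as_matrix();T[:3,3]=st["tool_pos"]
    return T@d["hand_eye"]
def ray(d,px,st=None):
    p=cv2.undistortPoints(np.array([[px]],float),K(d),np.array([d["k1"],0,0,0]))  # forward model radial
    v=np.array([*p[0,0],1.]); T=c2w(d,st); v=T[:3,:3]@v
    return T[:3,3],v/np.linalg.norm(v)
def plane(d,px,z,st=None):
    o,v=ray(d,px,st); return o+v*(z-o[2])/v[2]
def tri(rs):
    A=np.zeros((3,3));b=np.zeros(3)
    for o,v in rs:
        P=np.eye(3)-np.outer(v,v);A+=P;b+=P@o
    x=np.linalg.solve(A,b); return x,[np.linalg.norm((np.eye(3)-np.outer(v,v))@(x-o)) for o,v in rs]
def proj(d,X,st=None):
    T=np.linalg.inv(c2w(d,st)); p=T[:3,:3]@np.array(X)+T[:3,3]; x=p[:2]/p[2]; s=1+d["k1"]*(x@x)
    k=K(d); return np.array([k[0,0]*x[0]*s+k[0,2],k[1,1]*x[1]*s+k[1,2]])
E
python3 - <<'E'
import cv2,numpy as np
s=cv2.imread("pics/scene0.png");t=cv2.imread("pics/top0.png")
a=cv2.resize(s[250:410,190:350],None,fx=3.5,fy=3.5,interpolation=cv2.INTER_CUBIC)
b=cv2.resize(s[160:270,300:430],None,fx=4.5,fy=4.5,interpolation=cv2.INTER_CUBIC)
c=cv2.resize(t[205:285,150:290],None,fx=5,fy=5,interpolation=cv2.INTER_CUBIC)
e=cv2.resize(t[180:290,330:460],None,fx=5,fy=5,interpolation=cv2.INTER_CUBIC)
for n,i in zip("abce",(a,b,c,e)): cv2.imwrite(f"pics/crop_{n}.png",cv2.convertScaleAbs(i,alpha=1.6)); print(i.shape)
E
```

```text
(560, 560, 3)
(495, 585, 3)
(400, 700, 3)
(550, 650, 3)
```

View pics/crop_a.png

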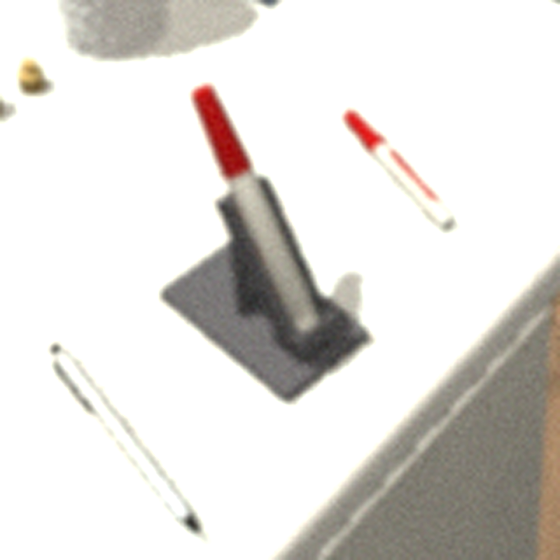

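View pics/crop_b.png

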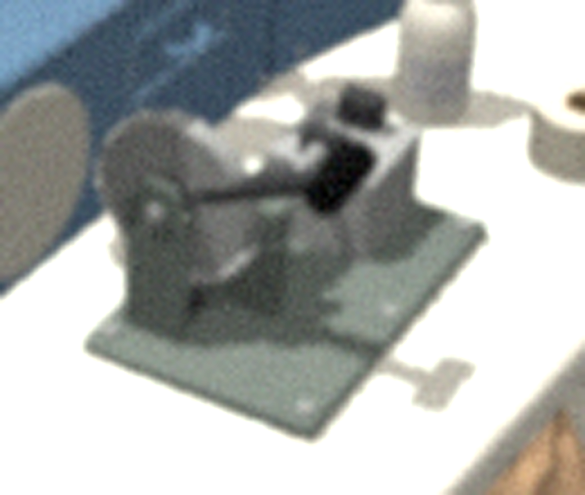

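View pics/crop_c.png

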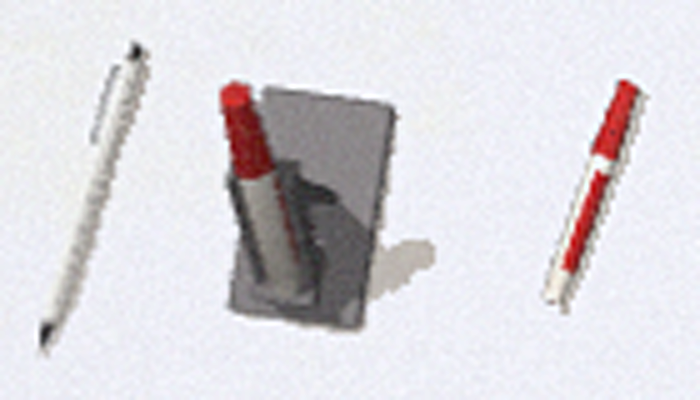

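View pics/crop_e.png

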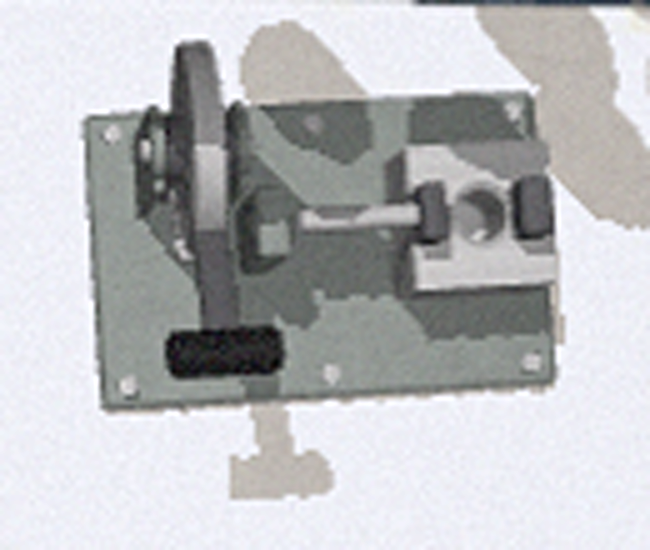

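Run:
```python
from workcell import r
from h import *
t=r.snapshot("top");s=r.snapshot("scene")
up=lambda p,k,o:(np.array(p)+.5)/k+np.array(o)-.5
tp=lambda p:up(p,5,(150,205)); sp=lambda p:up(p,3.5,(190,250))
tip=tri([ray(t,tp((236,90))),ray(s,sp((204,91)))]);print("tip",tip)
cb=tri([ray(t,tp((254,178))),ray(s,sp((239,177)))]);print("capbase",cb)
bt=tri([ray(t,tp((284,293))),ray(s,sp((309,325)))]);print("bot",bt)
d=tip[0]-bt[0];print(np.linalg.norm(d),d/np.linalg.norm(d), np.degrees(np.arccos(d[2]/np.linalg.norm(d))))
g=tri([ray(t,up((225,352),5,(330,180))),ray(s,up((340,178),4.5,(300,160)))]);print("grip",g)
# plate corners z~? 
for n,p,q in [("NL",(85,118),(90,345)),("FL",(105,408),(312,435)),("FR",(550,385),(484,232))]:
    print(n,tri([ray(t,up(p,5,(330,180))),ray(s,up(q,4.5,(300,160)))]))
for z in (.04,.05,.06): print("bore",z,plane(t,up((478,214),5,(330,180)),z))
```

```text
tip (array([0.50923766, 0.30426468, 0.14172598]), [np.float64(0.0014748614652812715), np.float64(0.001474861465281382)])
capbase (array([0.48226615, 0.30892573, 0.10239183]), [np.float64(0.0017290265693667827), np.float64(0.0017290265693667508)])
bot (array([0.43923984, 0.31430011, 0.02847927]), [np.float64(0.0008735593491866538), np.float64(0.0008735593491866787)])
0.1335111247239074 [ 0.52428452 -0.07516555  0.84821924] 31.981490980121198
grip (array([ 0.46489884, -0.03165885,  0.12725499]), [np.float64(0.00018633702052264753), np.float64(0.00018633702052270592)])
NL (array([0.57399826, 0.0145838 , 0.00711003]), [np.float64(0.0021718040572926574), np.float64(0.0021718040572928097)])
FL (array([0.4482705 , 0.0053805 , 0.00677424]), [np.float64(0.000691896482144713), np.float64(0.0006918964821446647)])
FR (array([ 0.46215551, -0.18843145,  0.00567477]), [np.float64(0.0004385382503325501), np.float64(0.0004385382503325185)])
bore 0.04 [ 0.53163729 -0.14927397  0.04      ]
bore 0.05 [ 0.53023608 -0.14688251  0.05      ]
bore 0.06 [ 0.52883487 -0.14449105  0.06      ]
```

```bash
cat >> h.py <<'E'
def rel(st,p,Rm):
    R0=R.from_rotvec(st["tcp_rot"]); return R0.inv().apply(np.array(p)-st["tool_pos"]), (R0.inv()*R.from_matrix(Rm)).as_rotvec()
def frame(z,xhint):
    z=np.array(z,float);z/=np.linalg.norm(z);x=np.array(xhint,float);x-=z*(x@z);x/=np.linalg.norm(x)
    return np.stack([x,np.cross(z,x),z],1)
E
python3 - <<'E'
from workcell import r
from h import *
st=r.read_state();M=R.from_rotvec(st["tcp_rot"]).as_matrix();print(M.round(3))
t=r.snapshot("top");s=r.snapshot("scene")
print("overhang corner",tri([ray(t,(282,110)),ray(s,(247,122))]),"base corner",tri([ray(t,(297,177)),ray(s,(268,246))]))
for z in (.2,.3):print(plane(t,(420,135),z))
Rm=frame((0,0,-1),(-.072,.997,0))
print(rel(st,(.45,-.12,.30),Rm)); Rm2=frame((0,0,-1),(.072,-.997,0)); print(rel(st,(.45,-.12,.30),Rm2))
E
```

```text
[[ 0.436 -0.9   -0.   ]
 [-0.9   -0.436  0.001]
 [-0.001 -0.    -1.   ]]
overhang corner (array([0.65884846, 0.12951102, 0.31013717]), [np.float64(0.005891992025771115), np.float64(0.005891992025771211)]) base corner (array([0.62787298, 0.12421937, 0.02537129]), [np.float64(0.0007672956687717516), np.float64(0.0007672956687716857)])
[ 0.6665822  -0.10366829  0.2       ]
[ 0.63161062 -0.08073163  0.3       ]
(array([-0.2956835 , -0.35275103, -0.0774575 ]), array([-1.24597735e-03,  9.35449073e-05, -2.76288682e+00]))
(array([-0.2956835 , -0.35275103, -0.0774575 ]), array([6.69040929e-05, 8.91133328e-04, 3.78705562e-01]))
```

Emit:
arm_command(delta_rot=[[0,0,-0.28],[0,0,-0.55],[0,0,-0.83],[0,0,-1.1],[0,0,-1.38],[0,0,-1.66],[0,0,-1.93],[0,0,-2.2],[0,0,-2.48],[0,0,-2.763]], translation=[[-0.03,-0.035,-0.03],[-0.06,-0.07,-0.06],[-0.09,-0.105,-0.077],[-0.12,-0.14,-0.077],[-0.15,-0.175,-0.077],[-0.18,-0.21,-0.077],[-0.21,-0.25,-0.077],[-0.24,-0.285,-0.077],[-0.27,-0.32,-0.077],[-0.296,-0.353,-0.077]], hand=[-1,-1,-1,-1,-1,-1,-1,-1,-1,-1])

```text
time: 1.6
tool_pos: [0.4505, -0.1181, 0.2998]
tcp_rot: [-2.916, -1.167, -0.001]
ft_force: [0.5, -0.5, 0.5]
width: 0.0878
```

Emit:
arm_command(delta_rot=[[0,0,0]], translation=[[0,0,0]], hand=[-1])

```text
time: 1.72
tool_pos: [0.4512, -0.116, 0.2999]
tcp_rot: [-2.913, -1.174, -0.002]
ft_force: [0.0, -0.4, -0.1]
width: 0.0879
```

Run:
```python
from workcell import r
from h import *
import pickle
st=r.read_state();d=r.snapshot("wrist");pickle.dump((st,d),open("w1.pkl","wb"))
cv2.imwrite("pics/w1.png",d["pixels"][:,:,::-1]);print(st["tool_pos"],st["tcp_rot"],st["joint_pos"])
for n,p in [("bore top",(.5295,-.1457,.055)),("grip",(.465,-.032,.127))]:print(n,proj(d,p,st))
```

```text
[ 0.45118365 -0.11597936  0.29986612] [-2.91341173e+00 -1.17401209e+00 -1.50882280e-03] [-4.00926169e-01  9.29927586e-02  1.67195894e+00  1.07390424e-03
  1.37633502e+00 -1.16725851e+00]
bore top [344.84400198 263.90263326]
grip [386.72082531 165.85802958]
```

View pics/w1.png

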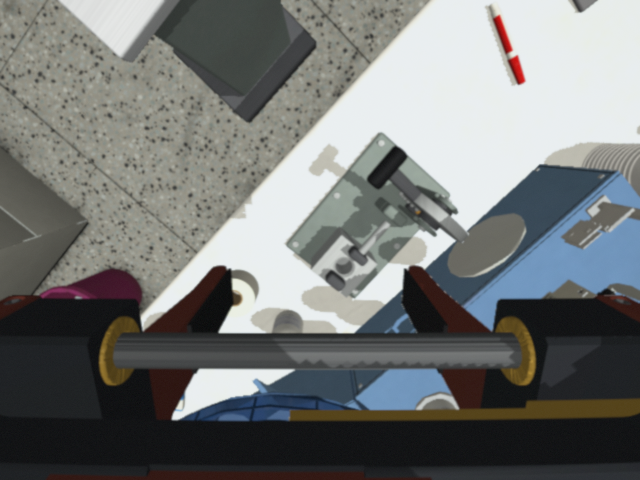

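Run:
```python
import cv2
i=cv2.imread("pics/w1.png")[125:305,275:465]
cv2.imwrite("pics/w1c.png",cv2.resize(i,None,fx=3.3*1,fy=3.3,interpolation=cv2.INTER_CUBIC)[:600])
```

```text
(no output)
```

View pics/w1c.png

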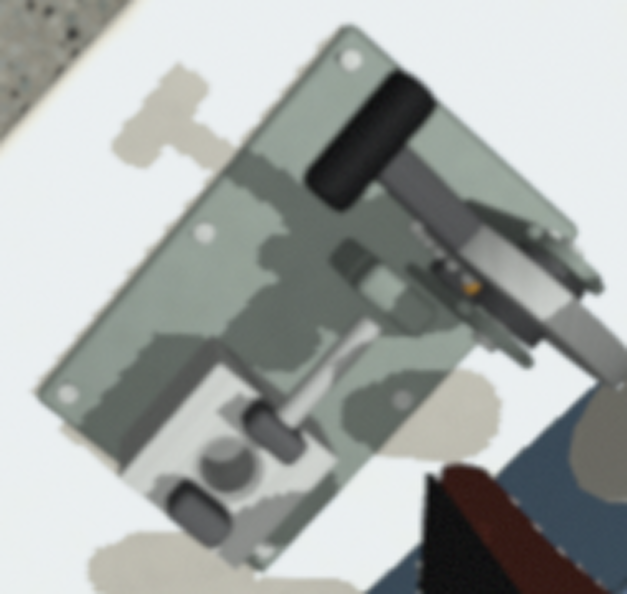

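Run:
```python
from workcell import r
from h import *
import pickle
st,d=pickle.load(open("w1.pkl","rb"))
t=r.snapshot("top");s=r.snapshot("scene")
up=lambda p,k,o:(np.array(p)+.5)/k+np.array(o)-.5
w=lambda p:ray(d,up(p,3.3,(275,125)),st); tt=lambda p:ray(t,up(p,5,(330,180))); ss=lambda p:ray(s,up(p,4.5,(300,160)))
print("bore",tri([w((230,465)),tt((478,214))]))
print("grip",tri([w((370,140)),tt((225,352)),ss((340,178))]))
for n,a,b in [("NL",(348,27),(105,408)),("NR",(38,392),(551,385)),("FL",(578,228),(85,118)),("blkNR",(121,472),(555,284)),("blkNL",(213,364),(413,290))]: print(n,tri([w(a),tt(b)]))
for z in (.005,.01): print([plane(d,up(p,3.3,(275,125)),z,st).round(4) for p in ((348,27),(38,392))])
for z in (.05,.055,.06): print(plane(d,up((230,465),3.3,(275,125)),z,st),plane(t,up((478,214),5,(330,180)),z))
```

```text
bore (array([ 0.52937064, -0.14603925,  0.05803594]), [np.float64(0.0010726374849498118), np.float64(0.0010726374849498075)])
grip (array([ 0.46539643, -0.03228405,  0.12664781]), [np.float64(0.0007112036353141148), np.float64(0.0006962280390070372), np.float64(0.00032159524230763905)])
NL (array([ 0.45044114,  0.00475382, -0.00332016]), [np.float64(0.0011191685359786244), np.float64(0.001119168535978587)])
NR (array([ 0.4600161 , -0.18221331,  0.03438265]), [np.float64(0.0009206762406685232), np.float64(0.0009206762406685057)])
FL (array([0.57693386, 0.01517341, 0.00321846]), [np.float64(0.00040391766359087333), np.float64(0.00040391766359071065)])
blkNR (array([ 0.49962882, -0.17542321,  0.06560715]), [np.float64(0.0006012511212886254), np.float64(0.0006012511212887362)])
blkNL (array([ 0.50021989, -0.12401029,  0.03783937]), [np.float64(0.0023288138317309067), np.float64(0.0023288138317308616)])
[array([0.4507, 0.0032, 0.005 ]), array([ 0.4639, -0.1912,  0.005 ])]
[array([0.4501, 0.0025, 0.01  ]), array([ 0.4633, -0.1899,  0.01  ])]
[ 0.53219878 -0.14872326  0.05      ] [ 0.53023608 -0.14688251  0.05      ]
[ 0.53063074 -0.14771783  0.055     ] [ 0.52953547 -0.14568678  0.055     ]
[ 0.5290627 -0.1467124  0.06     ] [ 0.52883487 -0.14449105  0.06      ]
```

Run:
```python
from workcell import r
from h import *
st=r.read_state();a=np.array([.524,-.075,.848]);a/=np.linalg.norm(a)
c=np.array([.4742,.3093,.0851])
Rm=frame(-a,(.1,.99,0)); x=np.cross((0,0,1),a);x/=np.linalg.norm(x);Rm=frame(-a,x);print(Rm.round(3))
print(rel(st,c+a*.15,Rm),c+a*.15)
```

```text
[[ 0.142  0.84  -0.524]
 [ 0.99  -0.12   0.075]
 [ 0.    -0.53  -0.848]]
(array([ 0.36143238, -0.23132726,  0.08735445]), array([ 0.5370031 , -0.18628498, -0.65092061])) [0.55282733 0.29804609 0.21234423]
```

Emit:
arm_command(delta_rot=[[0,0,-0.1],[0,0,-0.2],[0,0,-0.3],[0,0,-0.4],[0,0,-0.5],[0,0,-0.6],[0,0,-0.65],[0,0,-0.65],[0,0,-0.65],[0,0,-0.65]], translation=[[0.035,-0.028,0],[0.07,-0.057,0],[0.105,-0.085,0],[0.14,-0.114,0],[0.175,-0.143,0],[0.21,-0.171,0],[0.245,-0.2,0],[0.28,-0.228,0],[0.317,-0.258,0],[0.317,-0.258,0]], hand=[-1,-1,-1,-1,-1,-1,-1,-1,-1,-1])

```text
time: 3.12
tool_pos: [0.5032, 0.288, 0.2993]
tcp_rot: [-2.393, -2.036, -0.0]
ft_force: [-0.1, -0.5, -0.5]
width: 0.0876
```

Run:
```python
from workcell import r
from h import *
import pickle
st=r.read_state();d=r.snapshot("wrist");pickle.dump((st,d),open("w2.pkl","wb"))
cv2.imwrite("pics/w2.png",d["pixels"][:,:,::-1]);print(st["tool_pos"],st["tcp_rot"],st["joint_pos"])
a=np.array([.524,-.075,.848]);a/=np.linalg.norm(a)
c=np.array([.4742,.3093,.0851]); x=np.cross((0,0,1),a);Rm=frame(-a,x)
print(rel(st,c+a*.15,Rm)); print(proj(d,c+a*.0675,st),proj(d,c-a*.0675,st))
```

```text
[0.50318023 0.28800782 0.29928716] [-2.39251997e+00 -2.03590476e+00 -3.36999692e-04] [ 4.00641233e-01  2.70367426e-01  1.44808235e+00  1.48568503e-04
  1.42296416e+00 -1.00946639e+00]
(array([0.01783434, 0.04739466, 0.08695032]), array([ 0.55809851, -0.00538796, -0.01800154]))
[334.70180411 224.21069671] [329.76023046 147.49881356]
```

View pics/w2.png

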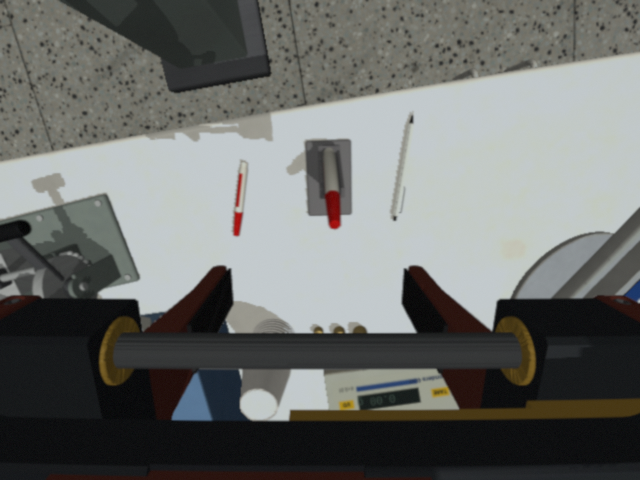

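Emit:
arm_command(delta_rot=[[0.15,0,0],[0.3,0,0],[0.45,0,0],[0.558,-0.005,-0.018],[0.558,-0.005,-0.018],[0.558,-0.005,-0.018]], translation=[[0.004,0.012,0.02],[0.008,0.024,0.04],[0.013,0.036,0.065],[0.018,0.0474,0.087],[0.018,0.0474,0.087],[0.018,0.0474,0.087]], hand=[-1,-1,-1,-1,-1,-1])

```text
time: 3.92
tool_pos: [0.5526, 0.2952, 0.2132]
tcp_rot: [-2.025, -1.751, 0.502]
ft_force: [0.0, 0.2, 0.4]
width: 0.0879
```

Run:
```python
from workcell import r
from h import *
import pickle
st=r.read_state();d=r.snapshot("wrist");pickle.dump((st,d),open("w3.pkl","wb"))
print(st["tool_pos"],st["tcp_rot"],st["joint_pos"])
a=np.array([.524,-.075,.848]);a/=np.linalg.norm(a)
c=np.array([.4742,.3093,.0851])
im=d["pixels"][:,:,::-1].copy();print(proj(d,c+a*.0675,st),proj(d,c-a*.0675,st))
cv2.imwrite("pics/w3.png",im)
```

```text
[0.55255405 0.29521394 0.21320818] [-2.02506151 -1.75072771  0.5015041 ] [ 0.25407989  0.69834773  1.07612993  0.21635323  1.88126997 -1.15967335]
[320.82840605 241.74769517] [319.54699394 209.18933359]
```

View pics/w3.png

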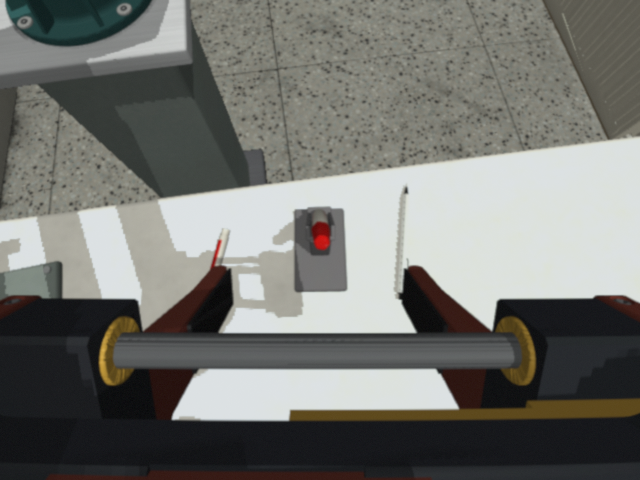

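Run:
```python
import cv2
i=cv2.imread("pics/w2.png")[130:240,285:375]
cv2.imwrite("pics/w2c.png",cv2.resize(i,None,fx=5,fy=5,interpolation=cv2.INTER_CUBIC))
i=cv2.imread("pics/w3.png")[195:300,280:360]
cv2.imwrite("pics/w3c.png",cv2.resize(i,None,fx=5,fy=5,interpolation=cv2.INTER_CUBIC))
```

```text
(no output)
```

View pics/w2c.png

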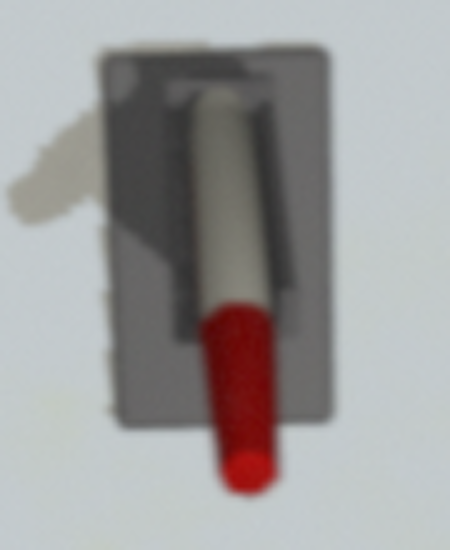

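View pics/w3c.png

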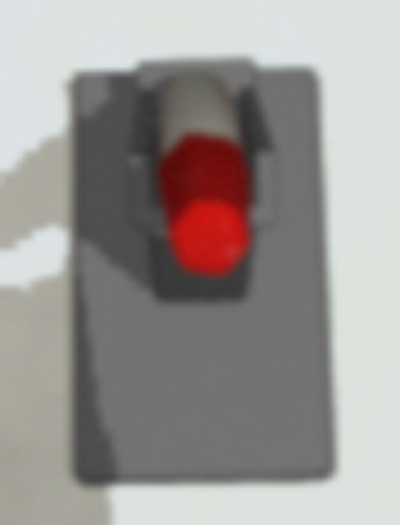

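Run:
```python
from workcell import r
from h import *
import pickle
st2,d2=pickle.load(open("w2.pkl","rb"));st3,d3=pickle.load(open("w3.pkl","rb"))
t=r.snapshot("top");s=r.snapshot("scene")
up=lambda p,k,o:(np.array(p)+.5)/k+np.array(o)-.5
P=lambda d,a,b,st=None:(lambda n:n/np.linalg.norm(n))(np.cross(ray(d,a,st)[1],ray(d,b,st)[1]))
nt=P(t,up((236,92),5,(150,205)),up((281,280),5,(150,205)))
ns=P(s,up((204,90),3.5,(190,250)),up((306,322),3.5,(190,250)))
n2=P(d2,up((249,471),5,(285,130)),up((223,110),5,(285,130)),st2)
for A in ([nt,ns],[n2,ns],[nt,ns,n2]):
    a=np.linalg.svd(np.array(A))[2][-1];a*=np.sign(a[2]);print(a,np.degrees(np.arccos(a[2])))
tip=tri([ray(t,up((236,92),5,(150,205))),ray(s,up((204,91),3.5,(190,250))),ray(d2,up((249,471),5,(285,130)),st2),ray(d3,up((211,237),5,(280,195)),st3)]);print(tip)
```

```text
[ 0.49651449 -0.0794246   0.86438712] 30.18720378329782
[ 0.47985395 -0.0665255   0.87482258] 28.976015307533594
[ 0.49619117 -0.07477709  0.86498711] 30.118766240469313
(array([0.50918085, 0.3043916 , 0.14152293]), [np.float64(0.0009200087539537379), np.float64(0.0014614513347800295), np.float64(0.00039877509621050704), np.float64(0.0007435866071050164)])
```

Run:
```python
from workcell import r
from h import *
st=r.read_state();a=np.array([.495,-.076,.8655]);a/=np.linalg.norm(a);tip=np.array([.5092,.3044,.1415])
Rm=frame(-a,np.cross((0,0,1),a))
for k in (.03,-.047):print(rel(st,tip+k*a,Rm))
```

```text
(array([0.00148513, 0.00067262, 0.05578633]), array([-0.02911983,  0.00440531,  0.00865867]))
(array([0.00181458, 0.00291596, 0.13275294]), array([-0.02911983,  0.00440531,  0.00865867]))
```

Emit:
arm_command(delta_rot=[[-0.029,0.004,0.009],[-0.029,0.004,0.009],[-0.029,0.004,0.009],[-0.029,0.004,0.009],[-0.029,0.004,0.009],[-0.029,0.004,0.009],[-0.029,0.004,0.009]], translation=[[0.0015,0.0007,0.03],[0.0015,0.0007,0.056],[0.0016,0.0013,0.075],[0.0017,0.0018,0.095],[0.0018,0.0025,0.115],[0.0018,0.0029,0.133],[0.0018,0.0029,0.133]], hand=[-1,-1,-1,-1,-1,-1,-1])

```text
time: 4.95
tool_pos: [0.4845, 0.3082, 0.102]
tcp_rot: [-2.052, -1.763, 0.473]
ft_force: [0.3, -0.1, 0.2]
width: 0.0878
```

Run:
```python
from workcell import r
from h import *
st=r.read_state();print(st["tool_pos"],st["joint_pos"],st["ft_force"])
a=np.array([.495,-.076,.8655]);a/=np.linalg.norm(a);tip=np.array([.5092,.3044,.1415])
print(rel(st,tip-.047*a,frame(-a,np.cross((0,0,1),a))))
cv2.imwrite("pics/w4.png",r.snapshot("wrist")["pixels"][:,:,::-1])
i=r.snapshot("scene")["pixels"][200:400,150:400,::-1];cv2.imwrite("pics/s4.png",cv2.resize(i,None,fx=3,fy=3))
```

```text
[0.4845184  0.30821359 0.10198118] [ 0.29899665  0.70111442  1.35427782  0.21919081  1.56606628 -1.17525268] [ 0.27448764 -0.10548637  0.16896399]
(array([-2.48654953e-05,  1.82425581e-03,  2.87950745e-04]), array([0.00067666, 0.000839  , 0.00070716]))
```

View pics/w4.png

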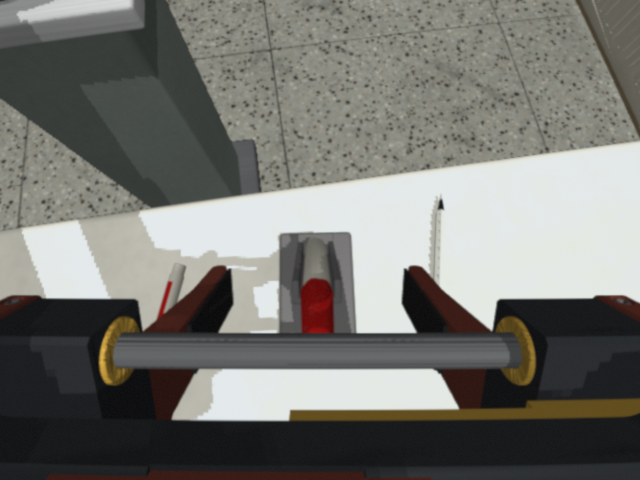

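View pics/s4.png

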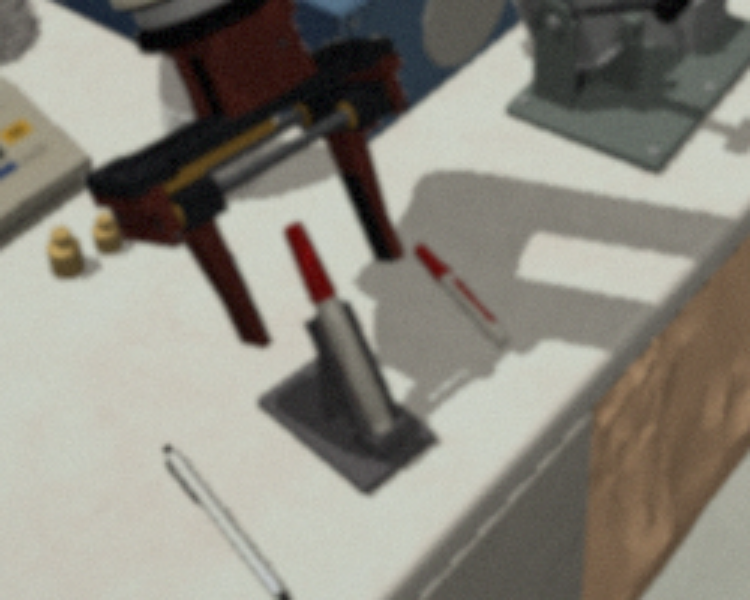

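Emit:
arm_command(delta_rot=[[0,0,0],[0,0,0],[0,0,0],[0,0,0],[0,0,0],[0,0,0],[0,0,0],[0,0,0]], translation=[[0,0.0018,0],[0,0.0018,0],[0,0.0018,0],[0,0.0018,0],[0,0.0018,0],[0,0.0018,0],[0,0.0018,0],[0,0.0018,0]], hand=[-0.5,0,0.5,1,1,1,1,1], force=15)

```text
time: 6.05
tool_pos: [0.4878, 0.3081, 0.1016]
tcp_rot: [-2.053, -1.763, 0.47]
ft_force: [-0.4, 1.0, 0.6]
width: 0.0155
```

Run:
```python
from workcell import r
from h import *
st=r.read_state();print(st["tool_pos"],st["tcp_rot"],st["ft_force"],st["width"],st["wrist_torque"])
```

```text
[0.48784813 0.30812346 0.1015552 ] [-2.05330434 -1.76333808  0.47021346] [-0.37154607  1.04054959  0.59297966] 0.015462150198625619 [ 0.0050782  -0.27103572 -0.02376831]
```

Emit:
arm_command(delta_rot=[[0,0,0],[0,0,0],[0,0,0],[0,0,0],[0,0,0],[0,0,0],[0,0,0]], translation=[[0,0,-0.01],[0,0,-0.03],[0,0,-0.05],[0,0,-0.075],[0,0,-0.1],[0,0,-0.12],[0,0,-0.12]], hand=[1,1,1,1,1,1,1])

```text
time: 6.92
tool_pos: [0.5487, 0.2991, 0.2071]
tcp_rot: [-2.055, -1.765, 0.466]
ft_force: [0.3, 0.5, -0.1]
width: 0.0155
```

Run:
```python
from workcell import r
from h import *
import pickle
st=r.read_state();print(st["tool_pos"],st["ft_force"],st["width"],st["joint_pos"])
s=r.snapshot("scene");i=s["pixels"][120:400,150:450,::-1];cv2.imwrite("pics/s5.png",cv2.resize(i,None,fx=2.1,fy=2.1))
d=r.snapshot("wrist");cv2.imwrite("pics/w5.png",d["pixels"][:,:,::-1]);pickle.dump((st,d,s),open("w5.pkl","wb"))
```

```text
[0.54865256 0.29906984 0.20711895] [ 0.33483396  0.45786163 -0.08039173] 0.015524549166764687 [ 0.26343545  0.67527989  1.11803115  0.21001606  1.82311246 -1.15234163]
```

View pics/s5.png

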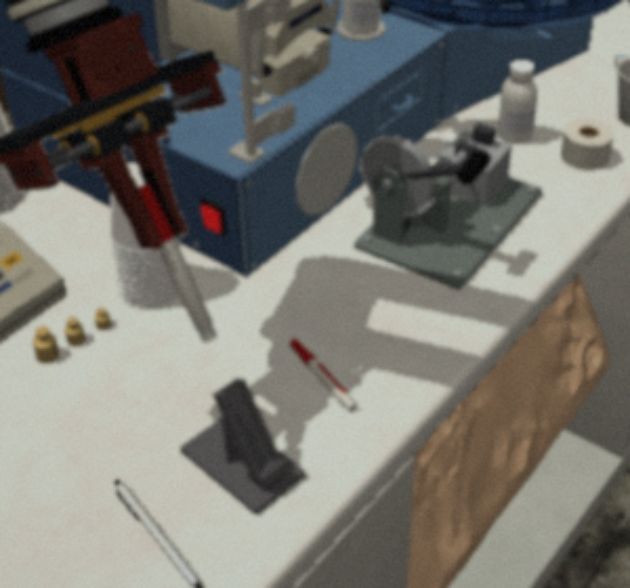

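View pics/w5.png

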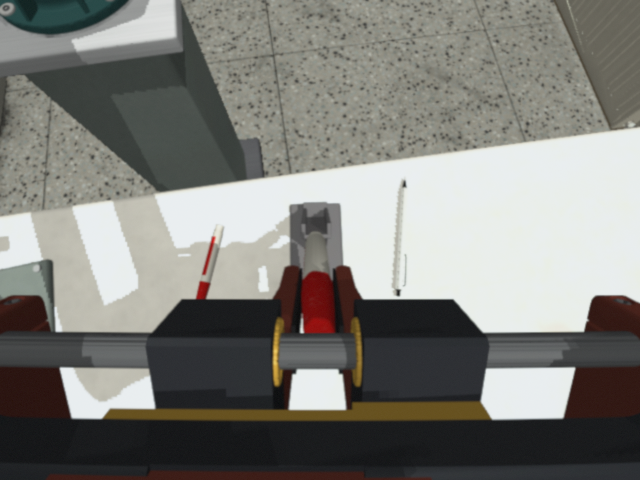

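Run:
```python
from workcell import r
from h import *
st=r.read_state();Rm=frame((0,0,-1),(-.072,.997,0))
print(rel(st,(.5,.25,.30),Rm));print(Rm.T@np.array([.0295,-.3965,0]))
```

```text
(array([-0.05537581, -0.08087001, -0.06269918]), array([-0.51984698, -0.05900399, -0.21879784]))
[-0.39759496  0.00086385  0.        ]
```

Emit:
arm_command(delta_rot=[[-0.07,-0.008,-0.03],[-0.15,-0.016,-0.06],[-0.22,-0.025,-0.09],[-0.3,-0.034,-0.125],[-0.37,-0.042,-0.155],[-0.45,-0.051,-0.19],[-0.52,-0.059,-0.219],[-0.52,-0.059,-0.219],[-0.52,-0.059,-0.219]], translation=[[-0.008,-0.012,-0.009],[-0.016,-0.023,-0.018],[-0.024,-0.035,-0.027],[-0.032,-0.046,-0.036],[-0.04,-0.058,-0.045],[-0.047,-0.069,-0.054],[-0.055,-0.081,-0.0627],[-0.055,-0.081,-0.0627],[-0.055,-0.081,-0.0627]], hand=[1,1,1,1,1,1,1,1,1])

```text
time: 8.15
tool_pos: [0.4996, 0.2505, 0.2992]
tcp_rot: [-2.139, -2.299, 0.002]
ft_force: [0.4, -0.3, 0.1]
width: 0.0151
```

Emit:
arm_command(delta_rot=[[0,0,0],[0,0,0],[0,0,0],[0,0,0],[0,0,0],[0,0,0],[0,0,0],[0,0,0],[0,0,0],[0,0,0]], translation=[[-0.03,0,0],[-0.075,0,0],[-0.12,0,0],[-0.165,0,0],[-0.21,0,0],[-0.255,0,0],[-0.3,0,0],[-0.345,0,0],[-0.385,0,0],[-0.397,0,0]], hand=[1,1,1,1,1,1,1,1,1,1])

```text
time: 9.4
tool_pos: [0.5285, -0.1478, 0.2977]
tcp_rot: [-2.141, -2.294, 0.003]
ft_force: [-0.2, 0.3, 0.0]
width: 0.015
```

Emit:
arm_command(delta_rot=[[0,0,0],[0,0,0]], translation=[[0,0,0],[0,0,0]], hand=[1,1])

```text
time: 9.65
tool_pos: [0.5284, -0.1467, 0.2971]
tcp_rot: [-2.14, -2.293, 0.003]
ft_force: [-0.8, 0.4, 0.3]
width: 0.0154
```

Run:
```python
from workcell import r
from h import *
import pickle
st=r.read_state();print(st["tool_pos"],st["tcp_rot"],st["width"],st["joint_pos"])
print(rel(st,(.5295,-.1465,.22),frame((0,0,-1),(-.072,.997,0))))
P={}
for n in("scene","top","wrist"):
    P[n]=r.snapshot(n);cv2.imwrite(f"pics/{n}6.png",P[n]["pixels"][:,:,::-1])
pickle.dump((st,P),open("p6.pkl","wb"))
```

```text
[ 0.52843618 -0.14672046  0.29705016] [-2.13963087 -2.29286772  0.00323133] 0.015380981448603344 [-3.96767735e-01  2.27351177e-01  1.51233552e+00 -3.72384805e-05
  1.40774998e+00 -2.03667281e+00]
(array([-5.32658697e-05,  1.48005699e-03,  7.70435843e-02]), array([-0.00523384, -0.00260016, -0.00297659]))
```

View pics/scene6.png

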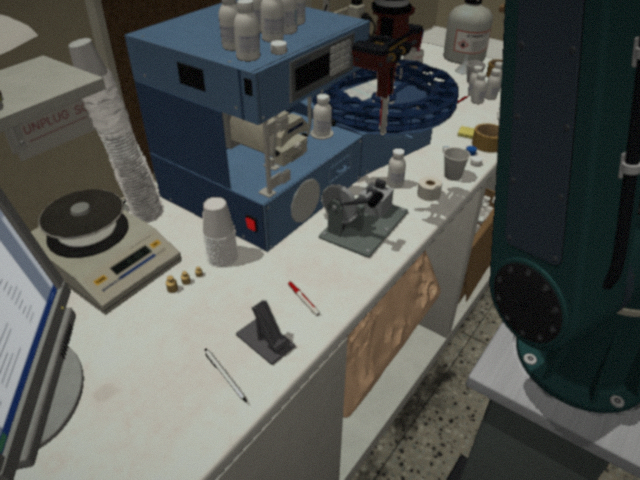

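View pics/wrist6.png

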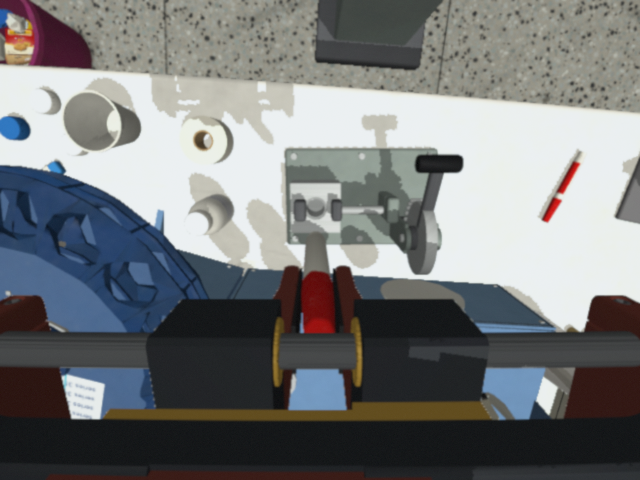

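Run:
```python
from h import *
import pickle
st,P=pickle.load(open("p6.pkl","rb"));d=P["wrist"]
i=cv2.imread("pics/wrist6.png")[165:285,270:370];cv2.imwrite("pics/w6c.png",cv2.resize(i,None,fx=5,fy=5,interpolation=cv2.INTER_CUBIC))
i=cv2.imread("pics/scene6.png")[20:160,330:440];cv2.imwrite("pics/s6c.png",cv2.resize(i,None,fx=4,fy=4,interpolation=cv2.INTER_CUBIC))
p=np.array(st["tool_pos"]);M=R.from_rotvec(st["tcp_rot"]).as_matrix()
for k in (-.047,.05,.088): print(k,proj(d,p+M[:,2]*k,st),proj(P["scene"],p+M[:,2]*k))
for z in (.055,.058): print(proj(d,(.5295,-.1465,z),st))
```

```text
-0.047 [317.11188523 333.95583165] [385.54749552  72.44043539]
0.05 [317.17478668 255.03314398] [382.11241427 116.9071067 ]
0.088 [317.18703167 239.60951821] [380.84579185 133.1242114 ]
[316.81606988 207.4044074 ]
[316.81936506 207.82983506]
```

View pics/w6c.png

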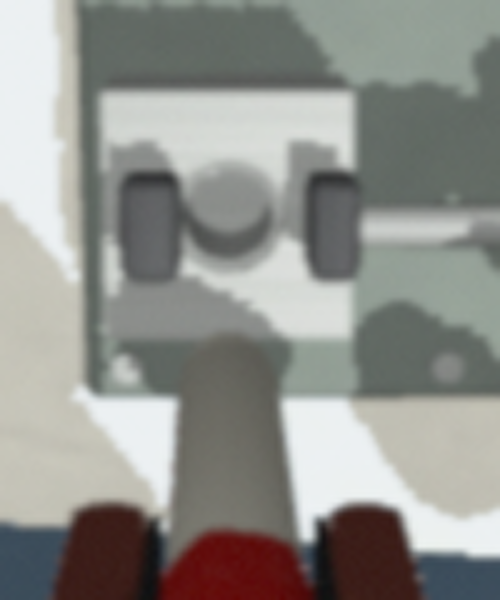

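View pics/s6c.png

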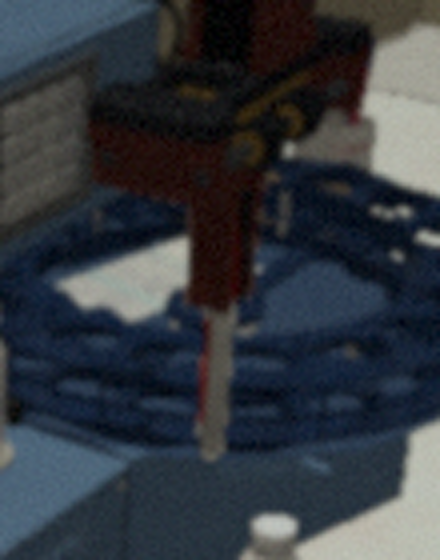

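Emit:
arm_command(delta_rot=[[-0.005,-0.003,0],[-0.005,-0.003,0],[-0.005,-0.003,0],[-0.005,-0.003,0],[-0.005,-0.003,0],[-0.005,-0.003,0]], translation=[[-0.0004,0.0017,0.025],[-0.0004,0.0017,0.05],[-0.0004,0.0017,0.075],[-0.0004,0.0017,0.1],[-0.0004,0.0017,0.117],[-0.0004,0.0017,0.117]], hand=[1,1,1,1,1,1])

```text
time: 10.55
tool_pos: [0.5288, -0.1455, 0.1798]
tcp_rot: [-2.14, -2.298, 0.002]
ft_force: [0.5, 0.2, -0.0]
width: 0.0155
```

Run:
```python
from workcell import r
from h import *
import pickle
st=r.read_state();print(st["tool_pos"],st["tcp_rot"],st["ft_force"])
print(rel(st,(.530,-.147,.15),frame((0,0,-1),(-.072,.997,0))))
P={}
for n in("scene","top","wrist"):P[n]=r.snapshot(n)
pickle.dump((st,P),open("p7.pkl","wb"))
i=P["wrist"]["pixels"][190:310,265:365,::-1];cv2.imwrite("pics/w7c.png",cv2.resize(i,None,fx=5,fy=5,interpolation=cv2.INTER_CUBIC))
i=P["scene"]["pixels"][90:240,310:430,::-1];cv2.imwrite("pics/s7c.png",cv2.resize(i,None,fx=4,fy=4,interpolation=cv2.INTER_CUBIC))
p=np.array(st["tool_pos"]);M=R.from_rotvec(st["tcp_rot"]).as_matrix();d=P["wrist"]
print(proj(d,p+M[:,2]*.088,st),[proj(d,(.530,-.147,z),st) for z in (.054,.058)])
```

```text
[ 0.52879154 -0.14552197  0.17975456] [-2.14035740e+00 -2.29827922e+00  1.75377428e-03] [ 0.53801843  0.1828239  -0.0183303 ]
(array([-0.00155966,  0.00114529,  0.02975289]), array([-1.50990156e-03,  1.67422418e-05, -9.63698667e-04]))
[317.18825248 239.60782054] [array([315.4196576 , 229.50153836]), array([315.3952408 , 230.59840329])]
```

View pics/w7c.png

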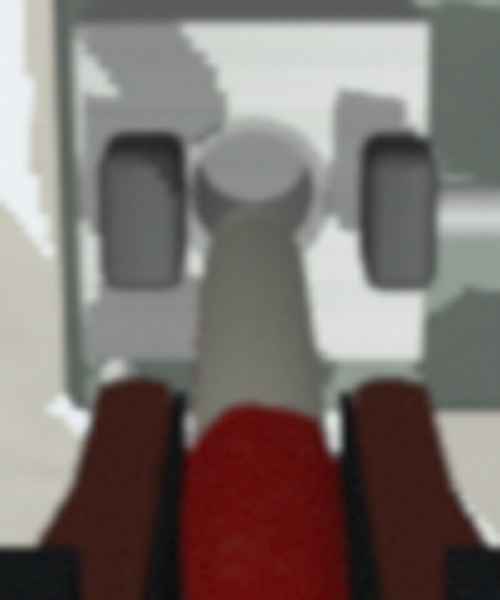

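View pics/s7c.png

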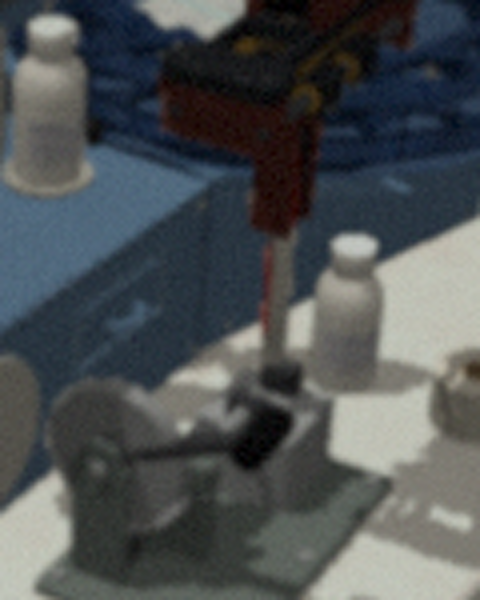

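Run:
```python
from workcell import r
from h import *
import pickle
for k in range(3):
    st=r.read_state();d=r.snapshot("wrist")
    print(st["tool_pos"],st["joint_velocities"].round(3) if hasattr(st["joint_velocities"],'round') else '')
    print([proj(d,(.530,-.147,z),st) for z in (.054,.058)])
pickle.dump((st,d),open("p8.pkl","wb"))
i=d["pixels"][190:310,265:365,::-1];cv2.imwrite("pics/w8c.png",cv2.resize(i,None,fx=5,fy=5,interpolation=cv2.INTER_CUBIC))
```

```text
[ 0.53037383 -0.14658945  0.18165552] [-0.003 -0.004 -0.003 -0.001 -0.001 -0.   ]
[array([317.05256655, 226.81447264]), array([317.04062063, 227.88745009])]
[ 0.53047351 -0.14674171  0.18178665] [-0.003 -0.001  0.     0.002 -0.002  0.   ]
[array([317.2583618 , 226.63144578]), array([317.24832829, 227.70328404])]
[ 0.53045599 -0.14680916  0.18174876] [-0.003  0.002  0.002  0.001 -0.001  0.002]
[array([317.33461104, 226.66650024]), array([317.32553266, 227.73889857])]
```

View pics/w8c.png

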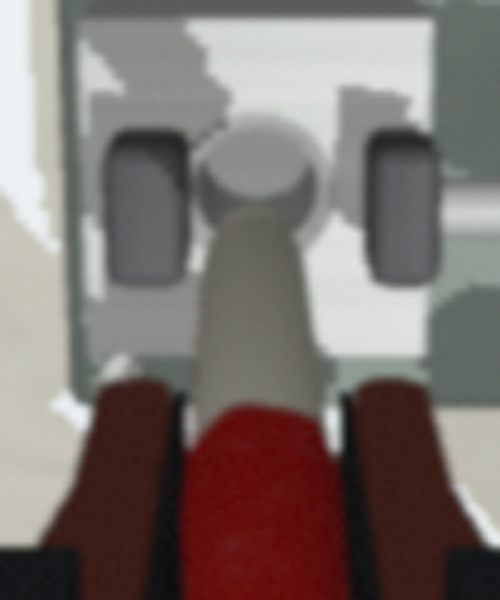

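Emit:
arm_command(delta_rot=[[0,0,0],[0,0,0],[0,0,0],[0,0,0],[0,0,0]], translation=[[0.0001,-0.0013,0.01],[0.0001,-0.0013,0.02],[0.0001,-0.0013,0.03],[0.0001,-0.0013,0.038],[0.0001,-0.0013,0.046]], hand=[1,1,1,1,1])

```text
time: 11.48
tool_pos: [0.5291, -0.1469, 0.1349]
tcp_rot: [2.14, 2.296, 0.0]
ft_force: [0.5, 0.6, -0.6]
width: 0.0152
```

Run:
```python
from workcell import r
from h import *
for k in range(2):
    st=r.read_state();d=r.snapshot("wrist")
    print(st["tool_pos"],st["tcp_rot"],st["ft_force"],st["wrist_torque"],st["width"])
i=d["pixels"][190:310,265:365,::-1];cv2.imwrite("pics/w9c.png",cv2.resize(i,None,fx=5,fy=5,interpolation=cv2.INTER_CUBIC))
s=r.snapshot("scene");i=s["pixels"][110:240,310:430,::-1];cv2.imwrite("pics/s9c.png",cv2.resize(i,None,fx=4.5,fy=4.5,interpolation=cv2.INTER_CUBIC))
```

```text
[ 0.52907088 -0.14689521  0.13488552] [2.14014531e+00 2.29607964e+00 2.47786127e-04] [ 0.53993585  0.60427242 -0.55791156] [ 0.04110245 -0.11537496  0.03443981] 0.015198851079921643
[ 0.52850098 -0.14669223  0.13403677] [ 2.14103300e+00  2.29702019e+00 -5.40041199e-04] [-0.56596553 -0.48840824 -1.30691577] [ 0.10648778 -0.19659414 -0.01497339] 0.015396605100695388
```

View pics/w9c.png

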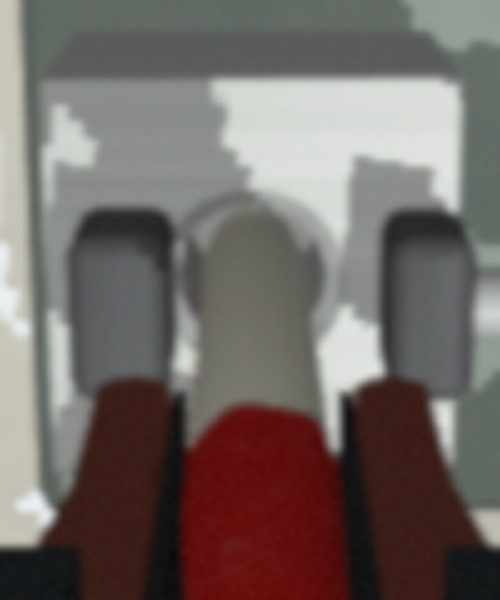

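View pics/s9c.png

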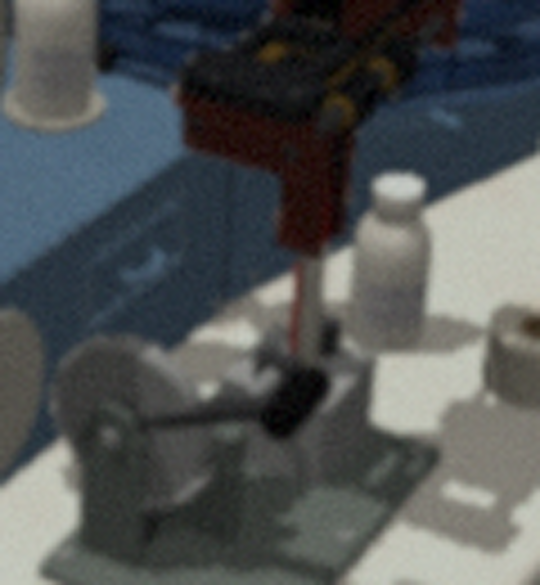

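Emit:
arm_command(delta_rot=[[0,0,0],[0,0,0],[0,0,0],[0,0,0]], translation=[[0,0,0.006],[0,0,0.012],[0,0,0.018],[0,0,0.022]], hand=[1,1,1,1])

```text
time: 12.12
tool_pos: [0.5287, -0.1467, 0.1126]
tcp_rot: [2.141, 2.297, -0.0]
ft_force: [1.1, -1.0, -0.2]
width: 0.0152
```

Run:
```python
from workcell import r
from h import *
for k in range(3):
    st=r.read_state();d=r.snapshot("wrist")
    print(st["tool_pos"],st["ft_force"],st["wrist_torque"],st["width"])
i=d["pixels"][190:350,245:385,::-1];cv2.imwrite("pics/w10c.png",cv2.resize(i,None,fx=4,fy=4,interpolation=cv2.INTER_CUBIC)[:600])
```

```text
[ 0.5287208  -0.1467371   0.11262764] [ 1.13136596 -0.9719025  -0.15631925] [ 0.02356577 -0.10211895 -0.00977604] 0.015188083635401648
[ 0.52847548 -0.14666817  0.11223652] [-0.73426883 -0.22462114 -0.14829941] [ 0.10485721 -0.10230193 -0.00513792] 0.015083019082442462
[ 0.52849807 -0.14671629  0.11253303] [0.84527982 0.01074584 0.00596675] [ 0.11271747 -0.14065516 -0.03229087] 0.01521764757064524
```

View pics/w10c.png

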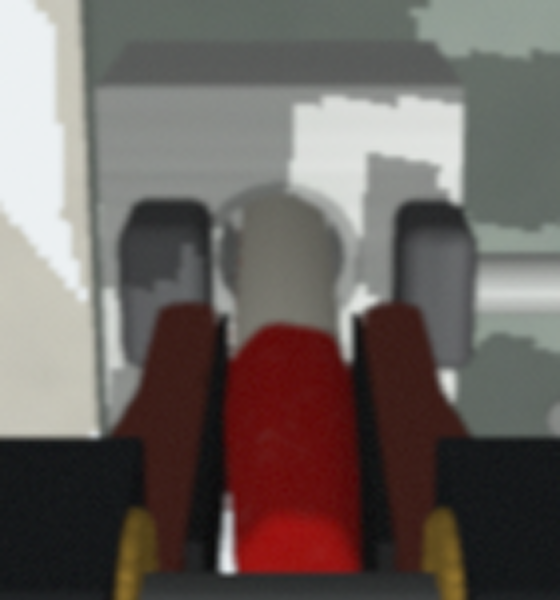

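Emit:
arm_command(delta_rot=[[0,0,0],[0,0,0],[0,0,0]], translation=[[0,0,0.002],[0,0,0.004],[0,0,0.004]], hand=[1,1,1])

```text
time: 12.65
tool_pos: [0.5286, -0.1467, 0.1087]
tcp_rot: [2.141, 2.297, -0.0]
ft_force: [-0.1, -0.2, 0.6]
width: 0.0153
```

Emit:
arm_command(delta_rot=[[0,0,0],[0,0,0],[0,0,0]], translation=[[0,0,0.001],[0,0,0.002],[0,0,0.003]], hand=[1,1,1])

```text
time: 13.02
tool_pos: [0.5287, -0.1468, 0.1058]
tcp_rot: [2.141, 2.297, -0.0]
ft_force: [-0.4, 0.7, 6.4]
width: 0.0153
```

Emit:
arm_command(delta_rot=[[0,0,0],[0,0,0],[0,0,0],[0,0,0],[0,0,0]], translation=[[0,0,-0.0005],[0,0,-0.001],[0,0,-0.001],[0,0,-0.001],[0,0,-0.001]], hand=[0.6,0.4,0,-0.3,-0.3])

```text
time: 13.65
tool_pos: [0.5287, -0.1468, 0.1067]
tcp_rot: [2.141, 2.297, -0.0]
ft_force: [-0.9, -0.4, 0.2]
width: 0.0526
```

Run:
```python
from workcell import r
from h import *
st=r.read_state();d=r.snapshot("wrist");print(st["tool_pos"],st["ft_force"],st["width"])
i=d["pixels"][190:350,245:385,::-1];cv2.imwrite("pics/w11c.png",cv2.resize(i,None,fx=3.7,fy=3.7,interpolation=cv2.INTER_CUBIC))
```

```text
[ 0.52866661 -0.14675888  0.10673764] [-0.91567455 -0.43571747  0.23705389] 0.0526323602290885
```

View pics/w11c.png

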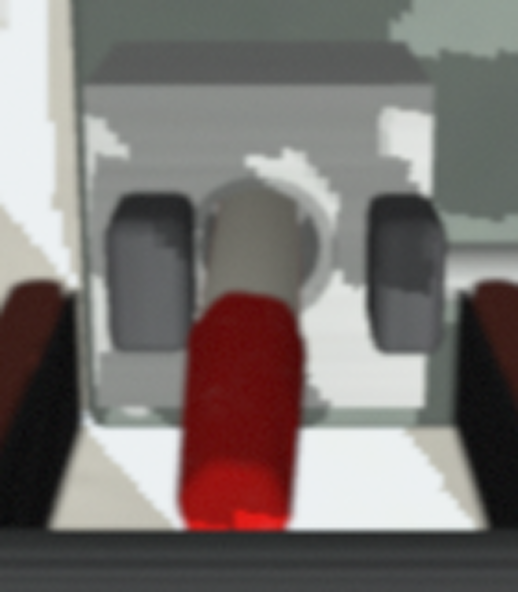

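Emit:
arm_command(delta_rot=[[0,0,0],[0,0,0],[0,0,0],[0,0,0],[0,0,0],[0,0,0]], translation=[[0,0,-0.01],[0,0,-0.03],[0,0,-0.055],[0,0,-0.085],[0,0,-0.12],[0,0,-0.12]], hand=[-0.3,-0.3,-0.3,-0.3,-0.3,-0.3])

```text
time: 14.45
tool_pos: [0.5306, -0.1474, 0.2302]
tcp_rot: [2.137, 2.292, 0.003]
ft_force: [-0.2, -0.2, -0.1]
width: 0.0563
```

Run:
```python
from workcell import r
from h import *
import pickle
st=r.read_state();d=r.snapshot("wrist");print(st["tool_pos"],st["tcp_rot"],st["ft_force"],st["width"])
cv2.imwrite("pics/w12.png",d["pixels"][:,:,::-1])
s=r.snapshot("scene");i=s["pixels"][110:260,310:440,::-1];cv2.imwrite("pics/s12c.png",cv2.resize(i,None,fx=4,fy=4,interpolation=cv2.INTER_CUBIC))
pickle.dump((st,d,s),open("p12.pkl","wb"))
print(proj(d,(.465,-.032,.127),st))
print(rel(st,(.463,-.032,.17),frame((0,0,-1),(-.072,.997,0))))
```

```text
[ 0.53061388 -0.14739848  0.23019704] [2.13662344 2.29247152 0.00316844] [-0.23670169 -0.24249476 -0.08828341] 0.05629300340716463
[473.44876601 161.93611286]
(array([ 0.1201244 , -0.059742  ,  0.05927183]), array([ 0.00680015,  0.00434035, -0.00174583]))
```

View pics/w12.png

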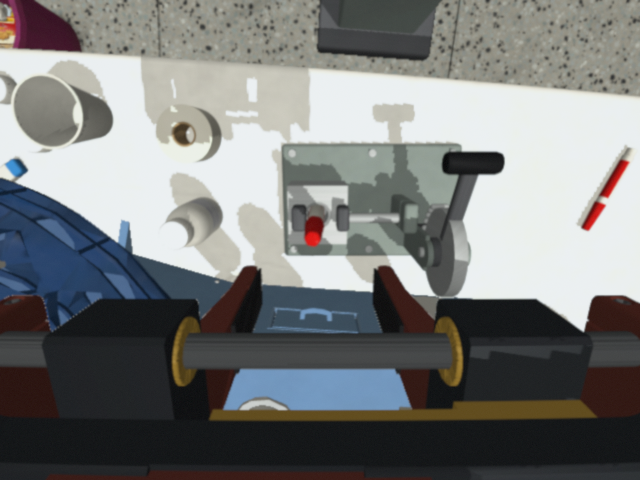

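View pics/s12c.png

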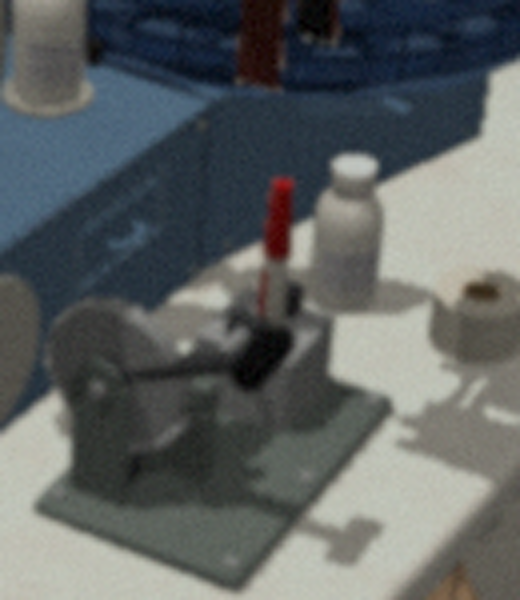

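Emit:
arm_command(delta_rot=[[0.007,0.004,-0.002],[0.007,0.004,-0.002],[0.007,0.004,-0.002],[0.007,0.004,-0.002],[0.007,0.004,-0.002],[0.007,0.004,-0.002],[0.007,0.004,-0.002],[0.007,0.004,-0.002]], translation=[[0.04,-0.02,0],[0.08,-0.04,0],[0.12,-0.06,0.01],[0.12,-0.06,0.03],[0.12,-0.06,0.05],[0.12,-0.06,0.059],[0.12,-0.06,0.059],[0.12,-0.06,0.059]], hand=[1,1,1,1,1,1,1,1])

```text
time: 15.55
tool_pos: [0.4606, -0.0314, 0.168]
tcp_rot: [-2.137, -2.296, 0.004]
ft_force: [1.0, -0.6, 0.2]
width: 0.0008
```

Run:
```python
from workcell import r
from h import *
import pickle
st=r.read_state();d=r.snapshot("wrist");print(st["tool_pos"],st["tcp_rot"],st["ft_force"],st["width"])
cv2.imwrite("pics/w13.png",d["pixels"][:,:,::-1])
s=r.snapshot("scene");i=s["pixels"][110:260,310:440,::-1];cv2.imwrite("pics/s13c.png",cv2.resize(i,None,fx=4,fy=4,interpolation=cv2.INTER_CUBIC))
pickle.dump((st,d,s),open("p13.pkl","wb"))
print(proj(d,(.465,-.032,.127),st))
```

```text
[ 0.46063351 -0.03136519  0.16797685] [-2.13652022 -2.29618656  0.00357337] [ 1.01513187 -0.55079693  0.19089349] 0.0008280344423361802
[315.54019228 266.21686824]
```

View pics/w13.png

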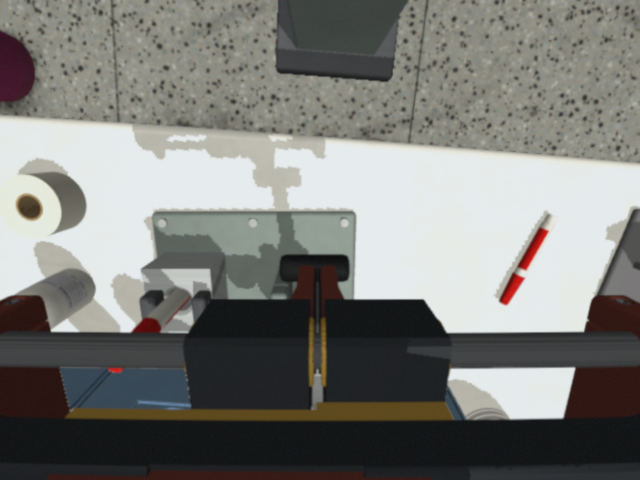

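View pics/s13c.png

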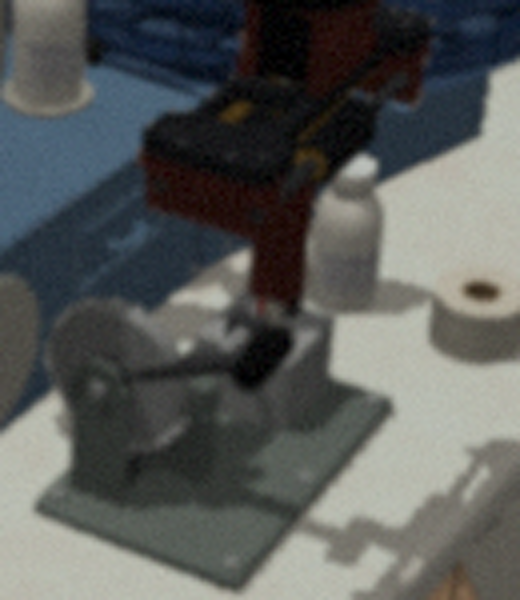

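Emit:
arm_command(delta_rot=[[0,0,0],[0,0,0],[0,0,0]], translation=[[0,0,0.014],[0,0,0.026],[0,0,0.03]], hand=[1,1,1])

```text
time: 16.02
tool_pos: [0.4597, -0.0311, 0.137]
tcp_rot: [-2.136, -2.295, 0.005]
ft_force: [0.4, -0.4, 1.0]
width: 0.0006
```

Emit:
arm_command(delta_rot=[[0,0,0],[0,0,0]], translation=[[0,0,0.003],[0,0,0.005]], hand=[1,1])

```text
time: 16.27
tool_pos: [0.4586, -0.0312, 0.1324]
tcp_rot: [-2.134, -2.295, 0.008]
ft_force: [-7.1, 0.3, 15.0]
width: 0.0004
```

Emit:
arm_command(delta_rot=[[0,0,0],[0,0,0]], translation=[[0,0,0.003],[0,0,0.005]], hand=[1,1])

```text
time: 16.52
tool_pos: [0.4562, -0.0313, 0.1277]
tcp_rot: [-2.131, -2.293, 0.013]
ft_force: [-8.6, -1.2, 13.2]
width: 0.0004
```

Emit:
arm_command(delta_rot=[[0,0,0],[0,0,0]], translation=[[0,0,0.002],[0,0,0.004]], hand=[1,1])

```text
time: 16.77
tool_pos: [0.4544, -0.0314, 0.124]
tcp_rot: [-2.129, -2.292, 0.016]
ft_force: [-7.4, -1.2, 10.3]
width: 0.0006
```

Emit:
arm_command(delta_rot=[[0,0,0],[0,0,0],[0,0,0]], translation=[[0,0,-0.012],[0,0,-0.025],[0,0,-0.025]], hand=[1,1,1])

```text
time: 17.15
tool_pos: [0.4556, -0.0316, 0.1502]
tcp_rot: [-2.131, -2.294, 0.015]
ft_force: [-0.5, 1.3, -0.3]
width: 0.0003
```

Run:
```python
from workcell import r
from h import *
st=r.read_state();d=r.snapshot("wrist");print(st["tool_pos"],st["tcp_rot"],st["ft_force"])
print(proj(d,(.465,-.032,.127),st)); print(rel(st,(.467,-.032,.145),frame((0,0,-1),(-.072,.997,0))))
i=d["pixels"][200:400,200:440,::-1];cv2.imwrite("pics/w14.png",cv2.resize(i,None,fx=3,fy=3))
```

```text
[ 0.4556466  -0.03161612  0.15017656] [-2.13052111 -2.29381757  0.01457707] [-0.49410208  1.28186998 -0.33844388]
[315.27915128 284.81726233]
(array([-0.00122836,  0.01136694,  0.00501276]), array([-0.0142758 , -0.00167257,  0.00169232]))
```

View pics/w14.png

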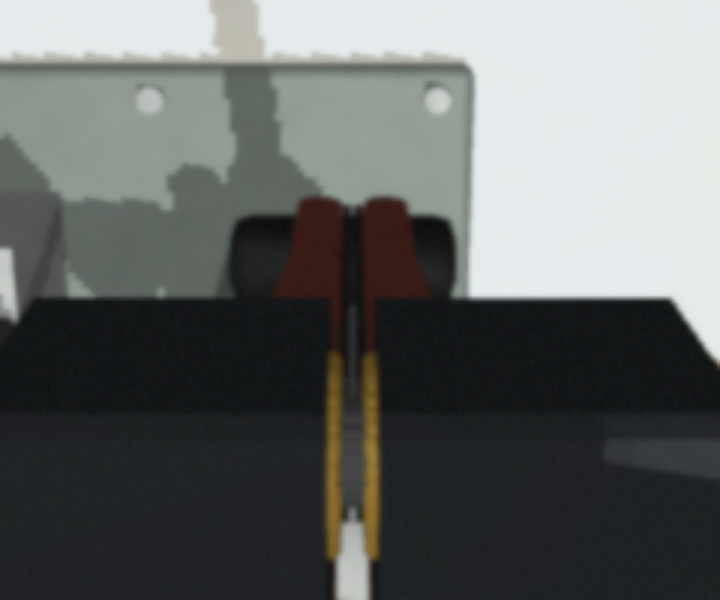

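Emit:
arm_command(delta_rot=[[-0.014,-0.002,0.002],[-0.014,-0.002,0.002],[-0.014,-0.002,0.002],[-0.014,-0.002,0.002]], translation=[[-0.001,0.011,0],[-0.001,0.011,0.004],[-0.001,0.011,0.009],[-0.001,0.011,0.009]], hand=[1,1,1,1])

```text
time: 17.7
tool_pos: [0.4652, -0.0315, 0.1395]
tcp_rot: [-2.139, -2.298, 0.003]
ft_force: [-0.1, -0.0, -1.3]
width: 0.0004
```

```bash
cat > arc.py <<'E'
from workcell import r
from h import *
import sys
st=r.read_state();print(st["time"],st["tool_pos"].round(4),st["tcp_rot"].round(4),st["ft_force"].round(2))
z=st["tool_pos"][2]-.009; print("theta est",.45-np.arcsin(np.clip((z-.0856)/.095,-1,1)))
Rm=frame((0,0,-1),(-.072,.997,0))
for th in map(float,sys.argv[1:]):
    p=(.5514-.095*np.cos(.45-th),-.032,.0946+.095*np.sin(.45-th)); a,b=rel(st,p,Rm);print(th,np.round(p,4),a.round(4),b.round(4))
E
python3 arc.py 0 .1 .2 .3
```

```text
17.7 [ 0.4652 -0.0315  0.1395] [-2.1386 -2.2978  0.0031] [-0.11 -0.01 -1.31]
theta est -0.04286477587064769
0.0 [ 0.4659 -0.032   0.1359] [-0.0005  0.0006  0.0036] [-0.0032 -0.0005 -0.0003]
0.1 [ 0.4622 -0.032   0.1272] [-0.0003 -0.0031  0.0124] [-0.0032 -0.0005 -0.0003]
0.2 [ 0.4594 -0.032   0.1181] [-0.0001 -0.0058  0.0215] [-0.0032 -0.0005 -0.0003]
0.3 [ 0.4575 -0.032   0.1088] [ 0.0001 -0.0077  0.0308] [-0.0032 -0.0005 -0.0003]
```

Emit:
arm_command(delta_rot=[[-0.003,0,0],[-0.003,0,0],[-0.003,0,0],[-0.003,0,0],[-0.003,0,0]], translation=[[0,0.0006,0.0036],[0,-0.0012,0.008],[0,-0.003,0.0124],[0,-0.0045,0.017],[0,-0.0052,0.019]], hand=[1,1,1,1,1])

```text
time: 18.32
tool_pos: [0.4589, -0.032, 0.1206]
tcp_rot: [-2.139, -2.299, 0.001]
ft_force: [-3.5, -1.6, 6.8]
width: 0.0007
```

```bash
python3 arc.py .1 .2 .3 .4
```

```text
18.325 [ 0.4589 -0.032   0.1206] [-2.1391e+00 -2.2988e+00  1.5000e-03] [-3.48 -1.62  6.81]
theta est 0.17292942823423108
0.1 [ 0.4622 -0.032   0.1272] [-0.0003  0.0032 -0.0066] [-0.0017 -0.0005 -0.0002]
0.2 [ 0.4594 -0.032   0.1181] [-0.0001  0.0004  0.0025] [-0.0017 -0.0005 -0.0002]
0.3 [ 0.4575 -0.032   0.1088] [ 0.0001 -0.0014  0.0118] [-0.0017 -0.0005 -0.0002]
0.4 [ 0.4565 -0.032   0.0993] [ 0.0001 -0.0024  0.0212] [-0.0017 -0.0005 -0.0002]
```

Emit:
arm_command(delta_rot=[[0,0,0],[0,0,0]], translation=[[0,0,0.0015],[0,0,0.0015]], hand=[1,1])

```text
time: 18.58
tool_pos: [0.4584, -0.032, 0.1191]
tcp_rot: [-2.139, -2.299, 0.003]
ft_force: [-2.0, -1.5, 4.9]
width: 0.0005
```

Emit:
arm_command(delta_rot=[[0,0,0],[0,0,0]], translation=[[0,0,0.0015],[0,0,0.0015]], hand=[1,1])

```text
time: 18.82
tool_pos: [0.4579, -0.032, 0.1177]
tcp_rot: [-2.138, -2.298, 0.003]
ft_force: [-2.9, -1.6, 6.3]
width: 0.0003
```

Emit:
arm_command(delta_rot=[[0,0,0],[0,0,0]], translation=[[0,0,0.0015],[0,0,0.0015]], hand=[1,1])

```text
time: 19.08
tool_pos: [0.4576, -0.0321, 0.1168]
tcp_rot: [-2.138, -2.298, 0.004]
ft_force: [-4.7, 0.1, 11.8]
width: 0.0005
```

Emit:
arm_command(delta_rot=[[0,0,0],[0,0,0],[0,0,0],[0,0,0]], translation=[[0,0,0.004],[0,-0.0005,0.008],[0,-0.001,0.012],[0,-0.001,0.0145]], hand=[1,1,1,1])

```text
time: 19.58
tool_pos: [0.4547, -0.0321, 0.102]
tcp_rot: [-2.136, -2.297, 0.007]
ft_force: [-4.8, -1.0, 6.3]
width: 0.0004
```

Emit:
arm_command(delta_rot=[[0,0,0],[0,0,0]], translation=[[0,0,0.0015],[0,0,0.0015]], hand=[1,1])

```text
time: 19.82
tool_pos: [0.4544, -0.0321, 0.1005]
tcp_rot: [-2.136, -2.297, 0.008]
ft_force: [-1.3, 0.1, 3.9]
width: 0.0005
```

Emit:
arm_command(delta_rot=[[0,0,0],[0,0,0]], translation=[[0,0,0.0015],[0,0,0.0015]], hand=[1,1])

```text
time: 20.08
tool_pos: [0.4542, -0.0322, 0.099]
tcp_rot: [-2.135, -2.297, 0.008]
ft_force: [-2.3, -0.5, 6.2]
width: 0.0002
```

Emit:
arm_command(delta_rot=[[0,0,0],[0,0,0]], translation=[[0,0,0.0015],[0,0,0.0015]], hand=[1,1])

```text
time: 20.32
tool_pos: [0.454, -0.0322, 0.0979]
tcp_rot: [-2.135, -2.297, 0.009]
ft_force: [-3.5, -0.0, 10.8]
width: 0.0004
```

```bash
python3 arc.py .4 .5 .6
```

```text
20.325 [ 0.454  -0.0322  0.0979] [-2.1351 -2.2969  0.0087] [-3.54 -0.   10.79]
theta est 0.4149235499406243
0.4 [ 0.4565 -0.032   0.0993] [ 0.      0.0025 -0.0014] [-0.0079 -0.0003  0.0009]
0.5 [ 0.4565 -0.032   0.0899] [0.     0.0026 0.0081] [-0.0079 -0.0003  0.0009]
0.6 [ 0.4575 -0.032   0.0804] [-0.      0.0036  0.0175] [-0.0079 -0.0003  0.0009]
```

Emit:
arm_command(delta_rot=[[-0.002,0,0],[-0.004,0,0],[-0.006,0,0],[-0.008,0,0]], translation=[[0,0.001,0.004],[0,0.0015,0.008],[0,0.002,0.012],[0,0.003,0.0145]], hand=[1,1,1,1])

```text
time: 20.82
tool_pos: [0.4552, -0.0318, 0.083]
tcp_rot: [-2.137, -2.299, 0.002]
ft_force: [-4.9, 0.4, 6.9]
width: 0.0002
```

Emit:
arm_command(delta_rot=[[0,0,0],[0,0,0]], translation=[[0,0,0.0015],[0,0,0.0015]], hand=[1,1])

```text
time: 21.08
tool_pos: [0.4553, -0.0318, 0.0815]
tcp_rot: [-2.137, -2.299, 0.002]
ft_force: [-1.4, -0.3, 3.6]
width: 0.0008
```

Emit:
arm_command(delta_rot=[[0,0,0],[0,0,0]], translation=[[0,0,0.0012],[0,0,0.0012]], hand=[1,1])

```text
time: 21.32
tool_pos: [0.4554, -0.0318, 0.0803]
tcp_rot: [-2.137, -2.3, 0.002]
ft_force: [-1.4, -0.9, 5.9]
width: 0.0002
```

Emit:
arm_command(delta_rot=[[0,0,0],[0,0,0]], translation=[[0,0,0.0012],[0,0,0.0012]], hand=[1,1])

```text
time: 21.58
tool_pos: [0.4554, -0.0318, 0.0794]
tcp_rot: [-2.137, -2.3, 0.002]
ft_force: [-2.2, -1.6, 9.2]
width: 0.0004
```

Emit:
arm_command(delta_rot=[[0,0,0],[0,0,0]], translation=[[0,0,0.0012],[0,0,0.0012]], hand=[1,1])

```text
time: 21.82
tool_pos: [0.4555, -0.0318, 0.0787]
tcp_rot: [-2.137, -2.3, 0.002]
ft_force: [-3.4, -1.4, 11.7]
width: 0.0007
```

```bash
for i in 1 2 3; do python3 arc.py .6; done
python3 - <<'E'
from workcell import r
from h import *
d=r.snapshot("wrist");s=r.snapshot("scene")
cv2.imwrite("pics/w20.png",d["pixels"][:,:,::-1])
i=s["pixels"][110:260,310:440,::-1];cv2.imwrite("pics/s20.png",cv2.resize(i,None,fx=4,fy=4,interpolation=cv2.INTER_CUBIC))
t=r.snapshot("top")["pixels"][180:290,330:460,::-1];cv2.imwrite("pics/t20.png",cv2.resize(t,None,fx=5,fy=5,interpolation=cv2.INTER_CUBIC))
E
python3 arc.py
```

```text
21.825 [ 0.4555 -0.0318  0.0787] [-2.1371e+00 -2.3000e+00  1.8000e-03] [-3.44 -1.39 11.71]
theta est 0.6185583266473055
0.6 [ 0.4575 -0.032   0.0804] [-0.0003  0.002  -0.0017] [-0.0022 -0.0007  0.0013]
21.825 [ 0.4555 -0.0318  0.0787] [-2.1371e+00 -2.3000e+00  1.8000e-03] [-3.44 -1.39 11.71]
theta est 0.6185583266473055
0.6 [ 0.4575 -0.032   0.0804] [-0.0003  0.002  -0.0017] [-0.0022 -0.0007  0.0013]
21.825 [ 0.4555 -0.0318  0.0787] [-2.1371e+00 -2.3000e+00  1.8000e-03] [-3.44 -1.39 11.71]
theta est 0.6185583266473055
0.6 [ 0.4575 -0.032   0.0804] [-0.0003  0.002  -0.0017] [-0.0022 -0.0007  0.0013]
21.975 [ 0.4555 -0.0318  0.0787] [-2.1372e+00 -2.3000e+00  1.8000e-03] [-2.58 -0.09 11.6 ]
theta est 0.6183421683713501
```

View pics/w20.png

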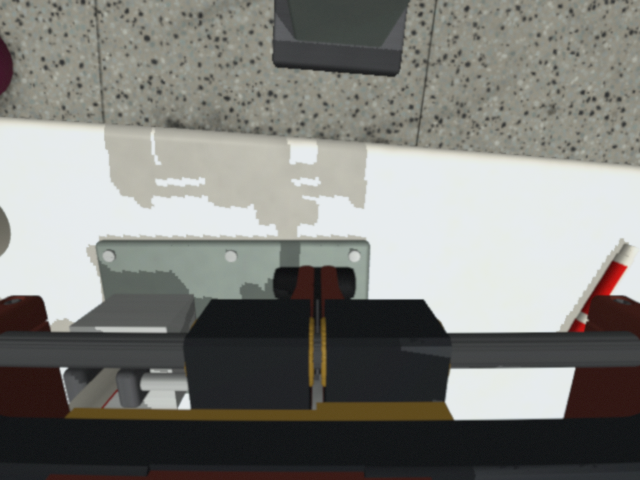

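View pics/s20.png

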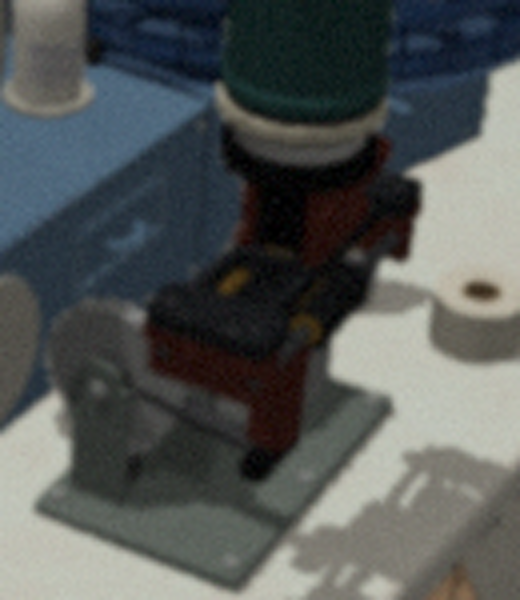

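View pics/t20.png

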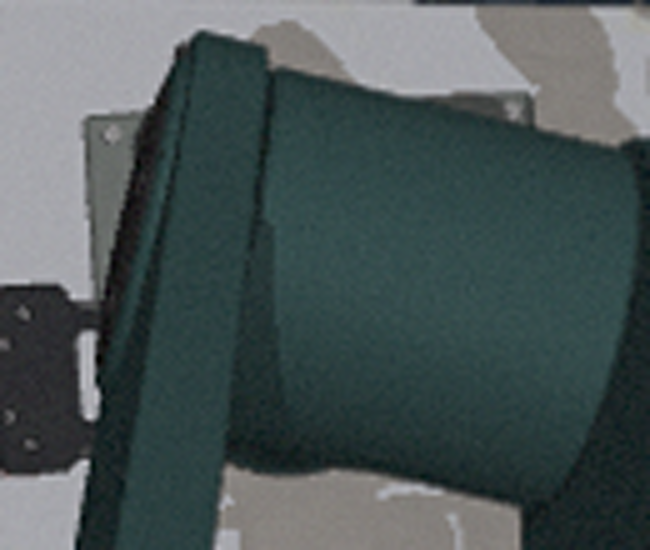

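Run:
```python
from workcell import r
from h import *
for k in range(6):
    d=r.snapshot("wrist");s=r.read_state();print(s["time"],s["tool_pos"][2],s["ft_force"].round(1))
i=d["pixels"][280:430,40:220,::-1];cv2.imwrite("pics/w21.png",cv2.resize(i,None,fx=4,fy=4,interpolation=cv2.INTER_CUBIC))
```

```text
22.025 0.07870330630156418 [-3.5 -0.9 11.5]
22.075 0.07866654658594639 [-2.9  0.3 11.7]
22.125 0.07868881604871761 [-3.3 -0.1 11.8]
22.175 0.07868145108675548 [-3.4  0.1 11.4]
22.225 0.0786925801934809 [-3.9  0.2 11.6]
22.275 0.07869242808785636 [-2.5 -1.1 12. ]
```

View pics/w21.png

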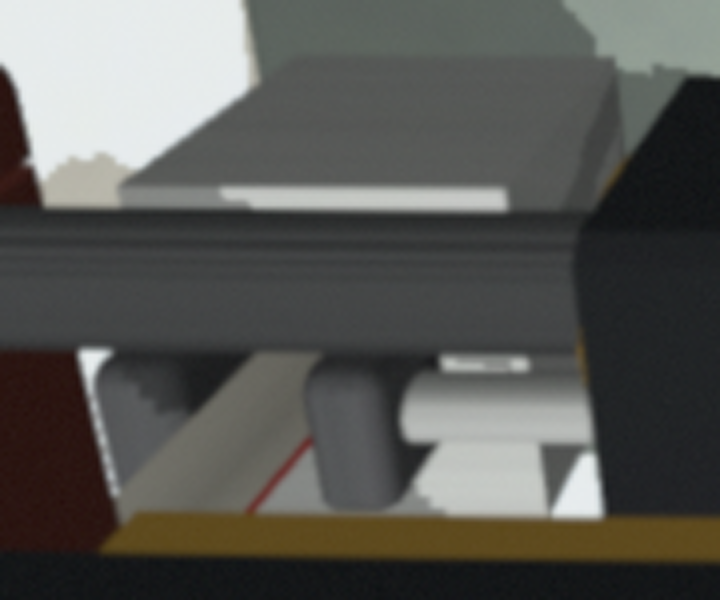

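```bash
python3 -c "
from workcell import r
print(r.hand_in()); s=r.read_state(); print(s['time'],s['tool_pos'],s['ft_force'])"
```

```text
the job is handed in; nothing more can be done
None
the job is handed in; nothing more can be done
```

The marker is standing cap up in the clamp bore, seated on the floor and released. I handed in at about 22 s, still holding the lever down at the third click.

- **Marker:** the fingers felt the bore floor at the expected height (about 6 N at TCP z ≈ 0.106). After I let go, it stood on its own with a slight lean.
- **Lever:** I felt each notch as a force step at TCP heights of about 0.117, 0.099 and 0.080 m. I stopped just past the third, with an estimated angle of 0.61–0.62, short of the fourth crest at 0.7.
- **Hold:** the height stayed at 0.0787 m and the upward force at 11.4–12 N over the last 0.45 s.
- **Clamp jaw:** the last wrist picture shows the marker between the jaws with the sliding jaw against it. The gripper blocked part of that view, and the top camera was blocked by the arm.

- **First lever attempt:** friction dragged the fingers off centre before the first click. I let the lever spring home and pressed it again along its arc.
- **Third step:** it was less sharp than the other two (5.9, 9.2, then 11.7 N).

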